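# Tighten the cover-plate bolt until the click wrench trips

## Task

One of the two round covers over the spare tap holes still needs tightening: its bolt has the click wrench on it, the one with the round handle and a hinge pin near its head. Turn that wrench clockwise (seen from above) until the bolt comes up tight and the handle breaks over at its pin, stop when it has given by roughly 15 to 20 degrees (do not fold it all the way), and let go. Leave the flat spanner on the other cover and the mug as they are.

Things in the scene. Friction and masses are not known exactly. Their poses are not given: they have to be found in the camera images.
- click_bolt (a point): Point on the upright axis of the click wrench's bolt, 77 mm above the counter (granite slab's top: 30 mm), mid-height of the wrench. x axis: along the neck to the upright hinge pin, 45 mm from the bolt axis; z up. The wrench stands on a 26 mm wide socket in the middle of a 68 mm round steel cover plate fixed to the slab; its round head is 36 mm across.
- click_grip (a point): Middle of the click wrench's grip: a level ribbed steel bar, 24 mm thick, 110 mm long, centre line 77 mm above the counter (47 mm above the slab, free below but for perhaps the low flat spanner). 140 mm from the hinge pin; 185 mm from the bolt axis while the wrench is straight, as at the start. x axis: along the handle away from the bolt; z up.
- click_head (a joint): Turn of the bolt with the wrench's head, rad, growing clockwise seen from above. Starts between 0.15 and 0.45, wrench straight. Running the bolt in takes about 0.5 N m; at 0.9 it is tight and stops. It stays where it is left.
- click_knuckle (a joint): Bend of the handle at the upright hinge pin, rad, growing clockwise seen from above: 0 straight (stop), 0.55 fully folded (stop). A friction latch holds it straight up to about 1.5 N m at the pin (about 11 N sideways at mid-grip); then it gives, against that same resistance, and stays bent where it is left.
- spanner_end (a point): Middle of the free ring of the plain flat ring spanner on the other cover's bolt: 220 mm long, bar 14 mm wide and 6 mm thick, a ring at each end, 195 mm apart, no hinge pin, no socket. It lies low, its top 14 mm above the slab, and turns as easily as the other bolt: leave it alone.
- mug: White ceramic mug, 80 mm wide and 90 mm high, standing loose on the slab between the two covers, on the robot's side; origin at the centre of its underside, z up. Leave it standing.

How it is judged:
By the outcome, as a careful person would: the job done as asked, in the order asked, and still so for the second after the job is handed in, with the robot touching nothing.
It also fails if it takes over 38 s, if anything falls off the work surface, if the arm or the gripper's body presses on something with over 40 N, if the wrist force passes 120 N, or if a joint passes its speed limit or range.

## Robot

A 6-joint arm with a two-finger parallel gripper is mounted at the origin on the work surface. World frame = base frame: x ahead of the robot, y to its left, z up, the work surface at z = 0. Lengths are in mm, angles in rad, forces in N, time in s.
With the tool pointing down it reaches from about 300 to 775 mm from the base axis. Payload 14.6 kg.
Tool frame: the origin (TCP) lies at the very end of the fingers, on their centre line; the grasp point (between the pads) lies robot.grip_point_offset behind it (robot.grip_point_offset is the distance from the TCP to the grasp point, in mm); z points along the fingers, y is the direction in which the jaws open and shut (so a half turn about z gives the same grasp; the last joint's range is limited). The gripper opens to 94 mm and grips with 3 to 60 N. Pads are 16 mm wide; open, the fingers measure 119 mm over their backs; the gripper's body (75 mm by 177 mm) begins 78 mm behind the grasp point.
Start: joints at [-1.209, 0.3, 1.521, -0, 1.321, -0.067], TCP at [228.671, -500.199, 205.446] pointing down, gripper open.
Joint ranges: [-3.03, 3.03], [-0.79, 2.21], [0.23, 2.52], [-1.04, 4.18], [0, 3.07], [-2.55, 2.55]. Speed limits (rad/s): [2.22, 2.22, 2.57, 3.14, 3.14, 3.14].

## Interface

Orientations are given as a rotation vector (axis times angle).
In Python, from bench import robot, vision, look_for, trace gives the robot as it stands.
- The arm moves only by the tool arm_command, never from a script. Its argument "motion" is a list of rows, each a list of 5 numbers: the shift along the tool's x, y, z in m, then the turn about the tool's z in rad, then the opening in per cent of the stroke, from 0 (shut) to 100 (fully open). A call has 1 to 10 rows; each row is the pose to reach, as a shift and turn from the pose commanded when the call began, along the tool's axes at that moment; what a row does not reach only later rows make up. A row lasts 1/8 s, in which the tool goes at most 62.5 mm and 10.7 degrees, less where a joint would pass 70% of its speed; a pose out of reach is approached as far as the arm can. A call with a gripper value outside its range is refused whole. The fingers move at their own pace and stop on an object; "newtons" is the grip in N (left out, the last holds). Time passes only in rows, so rows that repeat a pose let the fingers close. It gives the time, the measured TCP pose, the force and the opening at its end, in the units of the state.
- robot.get_obs(): the state, without advancing time (a new reading comes with each control period).
- vision.capture(name): name is "scene" or "top"; returns (picture, depth): 420x560x3 uint8, red, green, blue; 420x560 float32, mm along the optical axis (not along the pixel's ray), 0 where there is no reading.
- vision.calibration(name): a dict with "fx", "fy", "cx", "cy" (pixels), "camera_from_world" (4x4, takes a point from world to camera coordinates). Camera axes: x right, y up, looking along -z (the intrinsics and any distortion apply to the point x, -y, -z); pixel columns grow to the right and rows downward; lengths in mm; the calibration is good to about 2 mm. A picture is of the moment at which its call begins. calibration takes no time and is no camera call.
- robot.job_done(): hands the job in, once; it reports no verdict.
Trained networks look in the newest picture that a camera, given by its name, has taken for a name from the list of things; names that differ only in an ending like _2 or _b are one class to them, and where a whole thing is asked for, a point or a joint stands for the part that bears it (a point fixed in the world has none). Each returns a list of dicts, best first, with "p" (0 to 1); they miss things now and then, are a little off and sometimes report something else, mostly with a low value. They report only what shows in the picture. A call takes as long as a camera call.
- look_for(query, camera): "point" ([x, y, z] in mm, in the coordinates of the camera as it stood for that picture, good to about 4 mm: the middle of the surface that is visible of it).
- trace(query, camera): "region" (420x560 bool, what is visible of it).
The state is a dict: "t": time; "qpos": joint angles; "qd": joint speeds; "tau": joint torques, N m; "tcp_pos": TCP position; "orientation": TCP orientation; "force": force on the tool from outside, world axes, zero at the start; "torque": the same for the moment, N m; "finger_gap": finger opening in mm.
Only numpy, scipy, OpenCV 4.12 (cv2) and the standard library are available. Lean on these libraries where they do the work, as an engineer would, in place of code of your own. Each camera call takes 0.05 s, during which the arm holds its last target. There are 200 camera calls.

## Working session

There is one attempt and no reset: what is moved stays moved. The work goes in short steps, Python scripts to look and compute and a tool call to move; the robot and the scene stay as the last step left them, time stands still between calls to the robot, and variables do not carry over. Pictures are saved under pics/ and viewed, about 8 in all and at most 12, crops included, and the job is handed in when it is done.

Besides the shell and the picture viewer there is one more tool, called after ">>>" as a command line: name --pt "numbers of a row" for each row, then --argument value for the rest. arm_command: Moves the arm, as the interface text tells. Its arguments: {"type":"object","properties":{"motion":{"type":"array","items":{"type":"array","items":{"type":"number"}}},"newtons":{"type":"number"}},"required":["motion"]}

```bash
mkdir -p pics; ls
cat > h.py <<'E'
import numpy as np, cv2
from bench import robot, vision, look_for, trace
def cal(n):
    c=vision.calibration(n); return c,np.linalg.inv(np.array(c["camera_from_world"]))
def c2w(p,n): return (cal(n)[1]@np.r_[p,1])[:3]
def pix2w(u,v,d,n):
    c,T=cal(n); return (T@np.array([(u-c["cx"])/c["fx"]*d,-(v-c["cy"])/c["fy"]*d,-d,1]))[:3]
def w2pix(p,n):
    c,_=cal(n); q=np.array(c["camera_from_world"])@np.r_[p,1]; return c["cx"]+c["fx"]*q[0]/-q[2], c["cy"]+c["fy"]*q[1]/q[2]
E
python3 - <<'E'
from h import *
print({k:np.round(v,3) for k,v in robot.get_obs().items()}, robot.grip_point_offset, vision.calibration("top").keys())
ims=[]
for n in("top","scene"):
    p,d=vision.capture(n); ims.append(p); cv2.imwrite(f"pics/{n}1.png",p[...,::-1])
    for q in("click_bolt","click_grip","click_head","spanner_end","mug"):
        print(n,q,[(np.round(c2w(r["point"],n)),round(r["p"],2)) for r in look_for(q,n)[:3]])
E
```

```text
pics
{'t': np.float64(0.0), 'qpos': array([-1.209,  0.3  ,  1.522,  0.   ,  1.321, -0.067]), 'qd': array([0.001, 0.   , 0.001, 0.001, 0.   , 0.002]), 'tau': array([ 0.0000e+00, -5.3181e+01, -3.5274e+01,  7.1000e-02,  2.4000e-02,
       -0.0000e+00]), 'tcp_pos': array([ 228.585, -499.937,  204.892]), 'orientation': array([-3.068, -0.668,  0.   ]), 'force': array([-0.124, -0.66 , -0.225]), 'torque': array([-0.011, -0.006, -0.048]), 'finger_gap': np.float64(94.15)} 18.8 dict_keys(['fx', 'fy', 'cx', 'cy', 'camera_from_world'])
top click_bolt [(array([539., 186.,  85.]), 0.78)]
top click_grip [(array([578., 204.,  84.]), 0.91)]
top click_head [(array([535., 194.,  86.]), 0.77), (array([576., 208.,  86.]), 0.22)]
top spanner_end [(array([ 504., -158.,   44.]), 0.61)]
top mug [(array([416.,  -9.,  36.]), 0.7), (array([ 506., -162.,   44.]), 0.6)]
scene click_bolt [(array([542., 197.,  83.]), 0.86)]
scene click_grip [(array([582., 210.,  84.]), 0.73)]
scene click_head [(array([543., 201.,  84.]), 0.68)]
scene spanner_end [(array([ 518., -154.,   39.]), 0.84), (array([581., 209.,  86.]), 0.59)]
scene mug [(array([416.,   5.,  85.]), 0.82)]
```

View pics/top1.png

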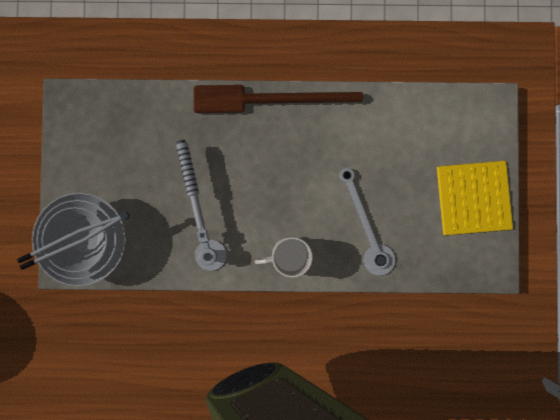

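View pics/scene1.png

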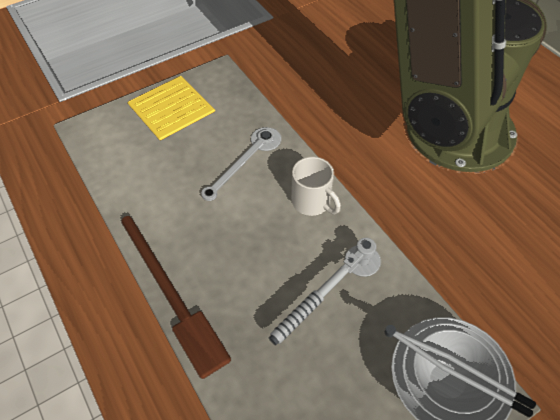

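Top view: the click wrench has its bolt at about (209,256) and its pin at (203,236), with the grip running from (192,195) to (182,142). Clockwise is to the right, towards the plain spanner (345,175)–(380,260). The mug is at (292,257).

```bash
cat >> h.py <<'E'
def wrench(show=False,bolt=None):
    """bar points at height 77: fit head->pin and grip lines in top view"""
    p,d=vision.capture("top"); m=trace("click_grip","top")
    m=m[0]["region"] if m else np.zeros(d.shape,bool)
    v,u=np.nonzero(m&(d>0)); W=np.array([pix2w(a,b,d[b,a],"top") for a,b in zip(u,v)])
    return p,d,W
E
python3 - <<'E'
from h import *
p,d,W=wrench()
print(len(W)); 
for z in ((70,95),(28,45)):
    s=W[(W[:,2]>z[0])&(W[:,2]<z[1])]; print(z,len(s),s.min(0) if len(s) else 0,s.max(0) if len(s) else 0)
s=W[(W[:,2]>65)&(W[:,2]<95)]
o=s[:,:2].mean(0)
for lo in range(500,780,15):
    k=s[(s[:,0]>=lo)&(s[:,0]<lo+15)]
    if len(k): print(lo,len(k),np.round([k[:,0].mean(),k[:,1].mean(),np.ptp(k[:,1]),k[:,2].max()],1))
for uv in((209,256),(203,236),(182,142),(347,175),(379,260),(292,257)):
    print(uv,np.round(pix2w(*uv,d[uv[1],uv[0]],"top")))
q,e=vision.capture("scene")
for uv in((366,244),(351,259),(275,340)): print(uv,np.round(pix2w(*uv,e[uv[1],uv[0]],"scene")))
cv2.imwrite("pics/c.png",cv2.resize(p[120:290,150:410,::-1],None,fx=3,fy=3,interpolation=cv2.INTER_CUBIC))
E
```

```text
875
(70, 95) 857 [472.28224501 173.91156644  72.46512582] [655.66673503 231.80934209  93.07011184]
(28, 45) 17 [489.34585602 181.80641939  28.24422653] [661.21098711 226.29766339  33.5020799 ]
500 48 [507.1 187.6  15.3  87.6]
515 58 [522.7 191.3  16.4  89.3]
530 61 [538.3 195.7  20.8  91. ]
545 84 [552.3 198.5  25.5  91.7]
560 88 [567.5 202.3  25.1  92.5]
575 78 [582.6 205.7  24.7  92.5]
590 77 [597.4 209.4  23.3  93.1]
605 85 [612.4 213.4  23.7  91.6]
620 85 [627.7 216.3  24.1  92.1]
635 77 [642.3 219.2  23.6  91.3]
650 18 [652.7 222.   13.9  91.6]
(209, 256) [418. 162.  91.]
(203, 236) [458. 174.  93.]
(182, 142) [651. 222.  84.]
(347, 175) [ 591. -125.   45.]
(379, 260) [ 410. -194.   46.]
(292, 257) [414.  -9.  34.]
(366, 244) [419. 168.  93.]
(351, 259) [461. 179.  94.]
(275, 340) [653. 231.  84.]
```

View pics/c.png

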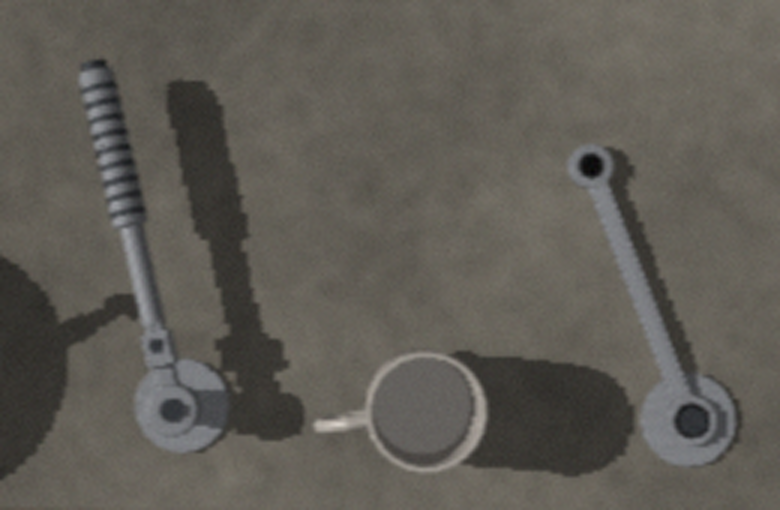

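```bash
cat >> h.py <<'E'
from scipy.spatial.transform import Rotation as R
def to(x,y,z,yaw_deg):
    o=robot.get_obs(); M=R.from_rotvec(o["orientation"]).as_matrix()
    yaw=np.degrees(np.arctan2(M[1,0],M[0,0]))
    print("t",round(float(o["t"]),2),"tcp",np.round(o["tcp_pos"],1),"yaw",round(yaw,2),"F",np.round(o["force"],1),"gap",round(float(o["finger_gap"]),1))
    print("row",np.round(M.T@(np.array([x,y,z])-o["tcp_pos"])/1000,4),round(np.radians((yaw-yaw_deg+180)%360-180),3))
E
python3 -c "
from h import *
to(600,209,170,12.7)"
```

```text
t 0.75 tcp [ 228.7 -500.2  205.4] yaw 24.57 F [-0.   0.2 -0.2] gap 93.6
row [ 0.6326 -0.4906  0.0354] 0.207
```

>>> arm_command --pt "0.633 -0.491 0.035 0.207 60" --pt "0.633 -0.491 0.035 0.207 60" --pt "0.633 -0.491 0.035 0.207 60" --pt "0.633 -0.491 0.035 0.207 60" --pt "0.633 -0.491 0.035 0.207 60" --pt "0.633 -0.491 0.035 0.207 60" --pt "0.633 -0.491 0.035 0.207 60" --pt "0.633 -0.491 0.035 0.207 60" --pt "0.633 -0.491 0.035 0.207 60" --pt "0.633 -0.491 0.035 0.207 60"

```text
t: 2.0
tcp_pos: [518.6, 54.3, 178.4]
orientation: [3.122, 0.348, 0.001]
force: [0.3, -0.1, -0.2]
finger_gap: 56.8
```

```bash
python3 -c "
from h import *
to(600,209,170,12.7)"
```

```text
t 2.0 tcp [518.6  54.3 178.4] yaw 12.72 F [ 0.3 -0.1 -0.2] gap 56.8
row [ 0.1135 -0.133   0.0084] 0.0
```

>>> arm_command --pt "0.113 -0.133 0.008 0 55" --pt "0.113 -0.133 0.008 0 55" --pt "0.113 -0.133 0.008 0 55" --pt "0.113 -0.133 0.008 0 55" --pt "0.113 -0.133 0.008 0 55" --pt "0.113 -0.133 0.008 0 55" --pt "0.113 -0.133 0.008 0 55"

```text
t: 2.88
tcp_pos: [598.9, 206.0, 170.7]
orientation: [-3.122, -0.346, -0.001]
force: [0.2, -1.0, 0.7]
finger_gap: 51.7
```

Run:
```python
from h import *
to(600,209,58,12.7)
for n,r in(("scene",(250,230,420,360)),):
    p,d=vision.capture(n); cv2.imwrite("pics/a.png",cv2.resize(p[180:380,200:440,::-1],None,fx=3,fy=3))
```

```text
t 2.88 tcp [598.9 206.  170.7] yaw 12.65 F [ 0.2 -1.   0.7] gap 51.7
row [ 0.0017 -0.0027  0.1127] -0.001
```

View pics/a.png

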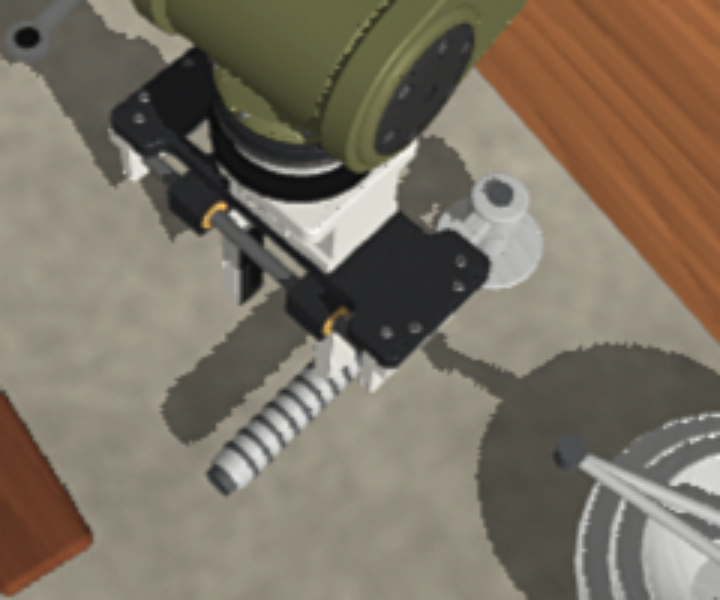

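The view shows the fingers above the grip, one on each side, and the bowl well clear. Descending.

>>> arm_command --pt "0.002 -0.005 0.04 0 55" --pt "0.002 -0.005 0.06 0 55" --pt "0.002 -0.005 0.08 0 55" --pt "0.002 -0.005 0.095 0 55" --pt "0.002 -0.005 0.112 0 55" --pt "0.002 -0.005 0.112 0 55"

```text
t: 3.68
tcp_pos: [599.1, 211.9, 56.9]
orientation: [3.122, 0.348, -0.003]
force: [0.1, -0.2, 0.4]
finger_gap: 51.9
```

Run:
```python
from h import *
to(600,209,58,12.7)
p,d=vision.capture("top"); cv2.imwrite("pics/b.png",cv2.resize(p[120:290,130:330,::-1],None,fx=3,fy=3))
```

```text
t 3.67 tcp [599.1 211.9  56.9] yaw 12.7 F [ 0.1 -0.2  0.4] gap 51.9
row [ 0.0002  0.003  -0.0011] 0.0
```

View pics/b.png

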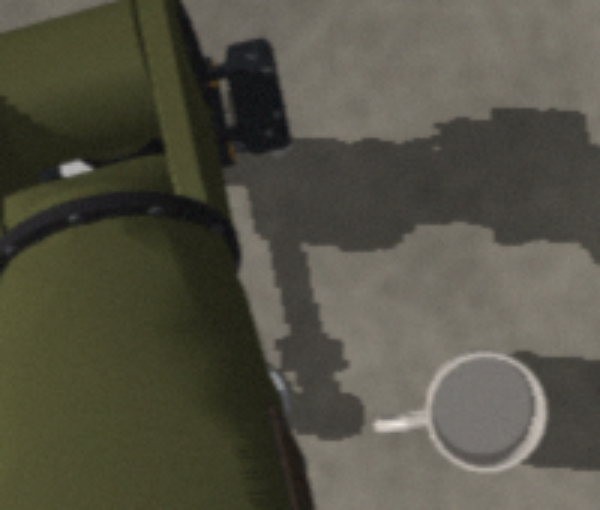

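No contact force, and by the shadows the wrench is unmoved. Next I close gently so the pads centre on the bar.

>>> arm_command --pt "0 0.002 0 0 20" --pt "0 0.002 0 0 15" --pt "0 0.002 0 0 10" --pt "0 0.002 0 0 10" --pt "0 0.002 0 0 10" --pt "0 0.002 0 0 10" --newtons 4

```text
t: 4.47
tcp_pos: [600.3, 210.4, 58.4]
orientation: [-3.122, -0.348, -0.001]
force: [2.4, 3.6, 1.1]
finger_gap: 24.1
```

Run:
```python
from h import *
to(600,209,58,12.7); o=robot.get_obs(); print(o["torque"])
for a in range(3,25,3):
    a=np.radians(a); print(np.round([.185*(np.cos(a)-1),.185*np.sin(a),a],4))
```

```text
t 4.47 tcp [600.3 210.4  58.4] yaw 12.71 F [2.4 3.6 1.1] gap 24.1
row [-0.0006  0.0013  0.0004] 0.0
[ 0.62349686 -0.35753396  0.02717337]
[-0.0003  0.0097  0.0524]
[-0.001   0.0193  0.1047]
[-0.0023  0.0289  0.1571]
[-0.004   0.0385  0.2094]
[-0.0063  0.0479  0.2618]
[-0.0091  0.0572  0.3142]
[-0.0123  0.0663  0.3665]
[-0.016   0.0752  0.4189]
```

Gap 24.1 mm, so the bar is held. Turning the bolt in by 21° (it cannot be tight before 25°).

>>> arm_command --pt "0 0 0 0 10" --pt "-0.0003 0.0097 0 0.052 10" --pt "-0.001 0.0193 0 0.105 10" --pt "-0.0023 0.0289 0 0.157 10" --pt "-0.004 0.0385 0 0.209 10" --pt "-0.0063 0.0479 0 0.262 10" --pt "-0.0091 0.0572 0 0.314 10" --pt "-0.0123 0.0663 0 0.367 10" --pt "-0.0123 0.0663 0 0.367 10" --newtons 20

```text
t: 5.6
tcp_pos: [603.5, 141.5, 58.6]
orientation: [3.132, -0.231, 0.003]
force: [6.9, -3.2, -0.2]
finger_gap: 23.5
```

```bash
cat >> h.py <<'E'
def st():
    o=robot.get_obs(); M=R.from_rotvec(o["orientation"]).as_matrix(); P=o["tcp_pos"]
    B=np.array([419.,168.]); v=P[:2]-B
    print("t",round(float(o["t"]),2),"P",np.round(P,1),"yaw",round(np.degrees(np.arctan2(M[1,0],M[0,0])),2),"polar",round(np.degrees(np.arctan2(v[1],v[0])),2),round(np.hypot(*v),1),"Ftool",np.round(M.T@o["force"],1),"T",np.round(o["torque"],2),"gap",round(float(o["finger_gap"]),1))
E
python3 -c "
from h import *
st()"
```

```text
t 5.6 P [603.5 141.5  58.6] yaw -8.42 polar -8.17 186.4 Ftool [7.3 2.2 0.2] T [-0.55 -1.22  0.01] gap 23.5
```

>>> arm_command --pt "-0.0001 0.005 0 0.026 10" --pt "-0.0003 0.0097 0 0.052 10"

```text
t: 5.85
tcp_pos: [602.1, 132.8, 58.7]
orientation: [-3.126, 0.311, -0.005]
force: [8.9, 0.2, -0.4]
finger_gap: 23.5
```

```bash
python3 -c "
from h import *
st()"
```

```text
t 5.85 P [602.1 132.8  58.7] yaw -11.36 polar -10.89 186.5 Ftool [ 8.7 -2.   0.4] T [ 0.14 -1.54  0.11] gap 23.5
```

>>> arm_command --pt "-0.0001 0.005 0 0.026 10" --pt "-0.0003 0.0097 0 0.052 10"

```text
t: 6.1
tcp_pos: [600.1, 123.2, 58.8]
orientation: [-3.117, 0.392, -0.005]
force: [9.2, -0.0, -0.2]
finger_gap: 23.1
```

```bash
python3 -c "
from h import *
st()"
```

```text
t 6.1 P [600.1 123.2  58.8] yaw -14.34 polar -13.89 186.5 Ftool [ 8.9 -2.2  0.3] T [ 0.13 -1.75  0.1 ] gap 23.1
```

>>> arm_command --pt "-0.0001 0.005 0 0.026 10" --pt "-0.0003 0.0097 0 0.052 10"

```text
t: 6.35
tcp_pos: [597.5, 113.8, 58.8]
orientation: [-3.106, 0.473, -0.006]
force: [10.8, -1.1, -0.6]
finger_gap: 23.5
```

```bash
python3 -c "
from h import *
st()"
```

```text
t 6.35 P [597.5 113.8  58.8] yaw -17.32 polar -16.9 186.6 Ftool [10.6 -2.2  0.7] T [-0.07 -1.96  0.09] gap 23.5
```

>>> arm_command --pt "-0.0011 0.005 0 0.026 10" --pt "-0.0013 0.0097 0 0.052 10"

```text
t: 6.6
tcp_pos: [594.4, 104.5, 59.2]
orientation: [-3.092, 0.554, -0.01]
force: [17.1, -3.7, -2.4]
finger_gap: 23.8
```

```bash
python3 -c "
from h import *
st()"
```

```text
t 6.6 P [594.4 104.5  59.2] yaw -20.31 polar -19.91 186.6 Ftool [17.3 -2.5  2.5] T [-0.69 -3.09  0.07] gap 23.8
```

>>> arm_command --pt "0.0015 0.004 0 0.022 10" --pt "0.0018 0.008 0 0.044 10"

```text
t: 6.85
tcp_pos: [591.6, 96.8, 58.5]
orientation: [3.079, -0.621, 0.003]
force: [5.2, -0.5, 0.8]
finger_gap: 23.1
```

```bash
python3 -c "
from h import *
st()"
```

```text
t 6.85 P [591.6  96.8  58.5] yaw -22.82 polar -22.4 186.7 Ftool [ 5.  -1.6 -0.8] T [ 0.14 -0.93  0.07] gap 23.1
```

>>> arm_command --pt "0.0005 0.004 0 0.022 10" --pt "0.0005 0.008 0 0.044 10"

```text
t: 7.1
tcp_pos: [588.5, 89.5, 58.4]
orientation: [3.065, -0.689, 0.001]
force: [4.7, 0.9, 1.4]
finger_gap: 23.5
```

```bash
python3 -c "
from h import *
st()"
```

```text
t 7.1 P [588.5  89.5  58.4] yaw -25.35 polar -24.85 186.8 Ftool [ 3.9 -2.8 -1.4] T [ 0.1  -0.85  0.14] gap 23.5
```

>>> arm_command --pt "0.0002 0.004 0 0.022 10" --pt "0 0.008 0 0.044 10"

```text
t: 7.35
tcp_pos: [585.1, 82.4, 58.4]
orientation: [-3.049, 0.757, -0.001]
force: [8.3, 4.2, 1.3]
finger_gap: 23.2
```

```bash
python3 -c "
from h import *
st()
vision.capture('scene');p,d=vision.capture('scene'); cv2.imwrite('pics/e.png',cv2.resize(p[180:380,200:440,::-1],None,fx=3,fy=3))"
```

```text
t 7.35 P [585.1  82.4  58.4] yaw -27.88 polar -27.26 186.8 Ftool [ 5.3 -7.6 -1.3] T [ 0.97 -1.48  0.12] gap 23.2
```

View pics/e.png

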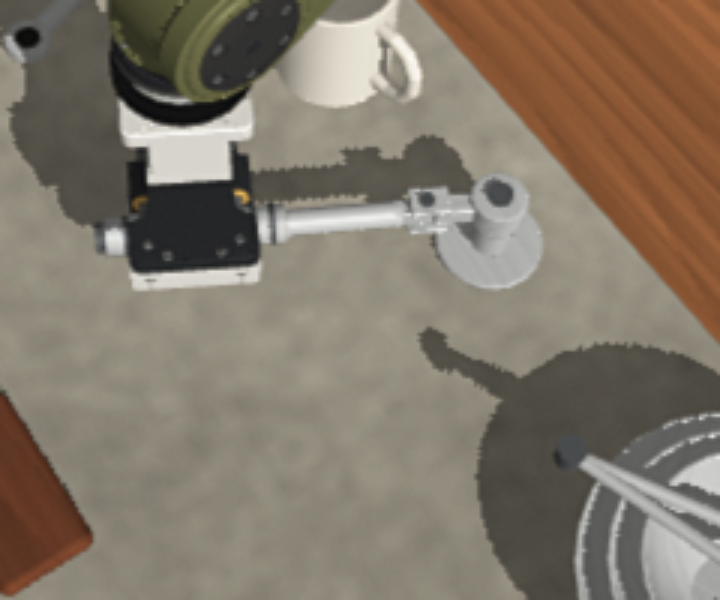

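The scene view shows the grip held, the handle still straight, and the mug and spanner untouched. The sideways force has jumped to 7.6 N, so the bolt has come tight at about polar −27°. Next I bend about the pin, first by 10°.

>>> arm_command --pt "-0.0001 0.005 0 0.035 10" --pt "-0.0003 0.0099 0 0.07 10" --pt "-0.0008 0.0149 0 0.105 10" --pt "-0.0014 0.0198 0 0.14 10" --pt "-0.0022 0.0247 0 0.175 10"

```text
t: 8.07
tcp_pos: [572.3, 61.9, 58.7]
orientation: [-2.97, 1.02, -0.004]
force: [11.6, 3.8, -0.9]
finger_gap: 23.4
```

```bash
python3 -c "
from h import *
st()
p,d=vision.capture('scene'); cv2.imwrite('pics/f.png',cv2.resize(p[180:380,200:440,::-1],None,fx=3,fy=3))"
```

```text
t 8.07 P [572.3  61.9  58.7] yaw -37.91 polar -34.68 186.5 Ftool [  6.8 -10.1   0.9] T [ 0.5  -1.95  0.28] gap 23.4
```

View pics/f.png

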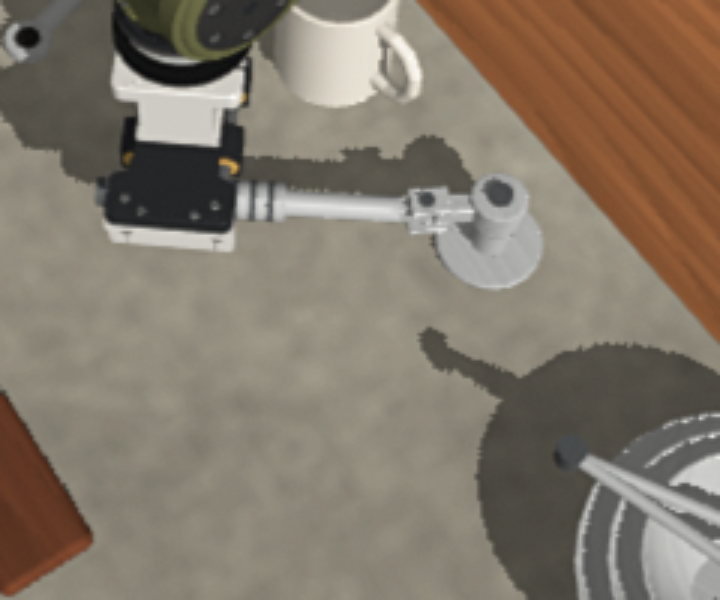

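The head is unchanged and the handle has bent about 10°. I add about 8° more, let it settle, and open.

>>> arm_command --pt "-0.0001 0.005 0 0.035 10" --pt "-0.0003 0.0099 0 0.07 10" --pt "-0.0008 0.0149 0 0.105 10" --pt "-0.0013 0.019 0 0.134 10" --pt "-0.0013 0.019 0 0.134 10"

```text
t: 8.75
tcp_pos: [559.7, 47.0, 58.7]
orientation: [-2.896, 1.216, -0.005]
force: [9.7, -1.9, -0.6]
finger_gap: 23.6
```

Run:
```python
from h import *
st()
P=robot.get_obs()["tcp_pos"][:2]; B=np.array([419,168])
for t in(-26,-27,-28):
    q=B+45*np.array([np.cos(np.radians(t)),np.sin(np.radians(t))]); v=P-q
    print(t,t-np.degrees(np.arctan2(v[1],v[0])))
```

```text
t 8.75 P [559.7  47.   58.7] yaw -45.57 polar -40.69 185.5 Ftool [ 8.2 -5.6  0.6] T [-0.38 -1.92  0.18] gap 23.6
-26 19.27823086498814
-27 17.978676958019733
-28 16.67639301572371
```

>>> arm_command --pt "0 0 0 0 45" --pt "0 0 0 0 55" --pt "0 0 0 0 55" --pt "0 0 0 0 55" --pt "0 0 -0.04 0 55" --pt "0 0 -0.09 0 55" --pt "0 0 -0.14 0 55" --pt "0 0 -0.15 0 55"

```text
t: 9.75
tcp_pos: [559.7, 47.6, 211.5]
orientation: [-2.895, 1.214, -0.007]
force: [-0.8, 0.2, -1.2]
finger_gap: 52.1
```

```bash
python3 -c "
from h import *
to(400,-350,210,-45)"
```

```text
t 9.75 tcp [559.7  47.6 211.5] yaw -45.51 F [-0.8  0.2 -1.2] gap 52.1
row [0.1717 0.3926 0.0007] -0.009
```

>>> arm_command --pt "0.172 0.393 0 0 55" --pt "0.172 0.393 0 0 55" --pt "0.172 0.393 0 0 55" --pt "0.172 0.393 0 0 55" --pt "0.172 0.393 0 0 55" --pt "0.172 0.393 0 0 55" --pt "0.172 0.393 0 0 55" --pt "0.172 0.393 0 0 55" --pt "0.172 0.393 0 0 55" --pt "0.172 0.393 0 0 55"

```text
t: 11.0
tcp_pos: [399.5, -349.4, 208.0]
orientation: [-2.898, 1.213, 0.001]
force: [0.0, -0.4, 0.3]
finger_gap: 51.9
```

Run:
```python
from h import *
st()
p,d,W=wrench()
s=W[(W[:,2]>78)&(W[:,2]<96)]; B=np.array([419,168]); r=np.hypot(*(s[:,:2]-B).T)
k=s[(r>110)&(r<230)][:,:2]; l=cv2.fitLine(k.astype(np.float32),cv2.DIST_HUBER,0,.01,.01).ravel()
print(len(s),"handle dir",np.degrees(np.arctan2(l[1],l[0])),"at",l[2:])
for q in("mug","spanner_end"): print(q,[(np.round(c2w(a["point"],"top")),round(a["p"],2)) for a in look_for(q,"top")[:2]])
cv2.imwrite("pics/g.png",cv2.resize(p[140:290,150:410,::-1],None,fx=3,fy=3,interpolation=cv2.INTER_CUBIC))
```

```text
t 11.0 P [ 399.5 -349.4  208. ] yaw -45.42 polar -92.16 517.8 Ftool [ 0.3  0.2 -0.3] T [ 0.06  0.02 -0.  ] gap 51.9
898 handle dir -44.383404 at [548.24915  56.14998]
mug [(array([416.,  -7.,  36.]), 0.75)]
spanner_end [(array([ 504., -157.,   41.]), 0.65)]
```

View pics/g.png

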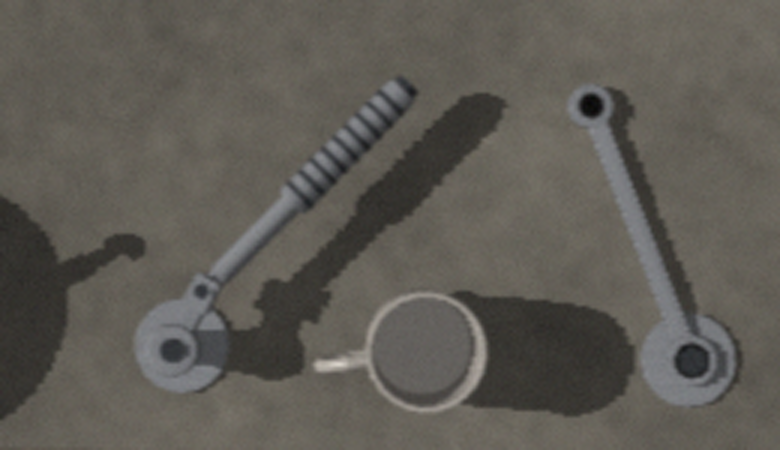

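Run:
```python
from h import *
p,d=vision.capture("top"); cv2.imwrite("pics/top2.png",p[...,::-1])
s,e=vision.capture("scene"); cv2.imwrite("pics/scene2.png",s[...,::-1])
def ray(u,v,n,z):
    c,T=cal(n); o=T[:3,3]; r=T[:3,:3]@np.array([(u-c["cx"])/c["fx"],-(v-c["cy"])/c["fy"],-1]); return (o+r*(z-o[2])/r[2])[:2]
def hole(g,u,v,w):
    a=g[v-w:v+w+1,u-w:u+w+1].astype(float); a=np.clip(np.percentile(a,60)-a,0,None); a[a<.35*a.max()]=0
    y,x=np.mgrid[-w:w+1,-w:w+1]; return u+(a*x).sum()/a.sum(), v+(a*y).sum()/a.sum()
for n,bolt,pins in(("top",(208,256),((202,235),(218,237))),("scene",(366,243),((351,259),(342,246)))):
    for f,pin in zip((n+"1",n+"2"),pins):
        g=cv2.imread(f"pics/{f}.png",0); b=hole(g,*bolt,4); q=hole(g,*pin,3)
        v=ray(*q,n,92)-ray(*b,n,92); print(f,np.round(b,1),np.round(q,1),"dir",round(np.degrees(np.arctan2(v[1],v[0])),1),round(np.hypot(*v),1))
```

```text
top1 [207.2 256.2] [201.7 234.8] dir 15.2 44.9
top2 [207.2 256.4] [217.4 236.9] dir -27.0 44.5
scene1 [366.3 244.1] [350.5 259.6] dir 13.7 44.5
scene2 [366.2 244.1] [341.8 245.9] dir -27.3 44.7
```

```bash
python3 -c "
from h import *
print(robot.job_done())"
```

```text
the job is handed in; nothing more can be done
None
```

The click wrench's bolt is tight and its handle is bent about 17° at the pin. I let go and handed the job in at about 11 s of the 38 s.

I gripped the handle lightly and swung it clockwise about 40°, until the sideways force rose from about 2.5 N to 7.6 N. I then bent it about the pin, where the force reached about 10 N, opened the gripper, lifted clear and moved away.

**Head:** it points at −27.0° in the top view and −27.3° in the scene view. That matches where the force showed the bolt coming tight.

**Bend:** the handle points at −44.4°, which gives about 17.3°. The tool's own position gave about 18° (16.7–19.3° depending on where the bolt came tight). A rougher check, from how far the handle line passes the bolt, gave 13–15°. It is only good to about 4°, so I went with the other two.

**Start angle:** the head's starting direction read 13.7° and 15.2° in the two views, against 12.7° from the handle line. This does not affect the final bend.

**Surroundings:** the mug stayed within measurement error (2 mm) and the spanner looked unmoved. The force on the tool was near zero after release. While turning, the force along the handle briefly reached about 17 N because my path was slightly too tight, and I corrected it.

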